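Open the battery case and stow the charged pack

ROBOT

A 7-joint arm with a two-finger parallel gripper is mounted at the origin on the work surface. World frame = base frame: x ahead of the robot, y to its left, z up, the work surface at z = 0. Lengths are in m, angles in rad, forces in N, time in s.
With the tool pointing down it reaches from about 0.4 to 0.85 m from the base axis. Payload 4.5 kg.
Tool frame: the origin (TCP) lies on the centre line of the jaws, within the pads' length; the fingertips stand 8 mm ahead of it and the grasp point (between the pads) lies 11 mm behind it; z points along the fingers, x is the direction in which the jaws open and shut, and the axes are right-handed (so a half turn about z gives the same grasp; the last joint's range is limited). The gripper opens to 88 mm and grips with 3 to 60 N. Pads are 18 mm wide; open, the fingers measure 123 mm over their backs; the gripper's body (75 mm by 187 mm) begins 45 mm behind the grasp point.
Start: joints at [1.182, 0.689, -0.195, 1.565, 0.157, 0.902, -0.215], TCP at [0.256, -0.57, 0.247] pointing down, gripper open.
Joint ranges: [-3.01, 3.01], [-0.46, 2.08], [-1.47, 1.51], [0.13, 2.56], [-1, 4.14], [0.04, 2.09], [-2.66, 2.66]. Speed limits (rad/s): [2.57, 2.57, 3.14, 3.14, 3.14, 3.14, 3.14].

INTERFACE

Orientations are given as a unit quaternion [x, y, z, w].
In Python, from plant import r gives the robot as it stands.
- The arm moves only by the shell command python3 -m pendant 'ROWS' [FORCE]. ROWS is JSON, a list of rows, each a list of 3 entries, a list of its own where there are three numbers: the turn, a rotation vector about the tool's x, y, z in rad, then the shift along the tool's x, y, z in m, then the opening, from 0 (shut) to 1 (fully open). In form: [[[wx, wy, wz], [tx, ty, tz], claw], ...]. A call has 1 to 10 rows; each row is the pose to reach, as a shift and turn from the pose commanded when the call began, along the tool's axes at that moment; what a row does not reach only later rows make up. A row lasts 1/10 s, in which the tool goes at most 50 mm and 8.59 degrees, less where a joint would pass 70% of its speed; a pose out of reach is approached as far as the arm can. A call with a gripper value outside its range is refused whole. The fingers move at their own pace and stop on an object; FORCE is the grip in N (left out, the last holds). Time passes only in rows, so rows that repeat a pose let the fingers close. It gives the time, the measured TCP pose, the force and the opening at its end, in the units of the state.
- r.get_state(): the state, without advancing time (a new reading comes with each control period).
- r.snapshot(name): name is "scene" or "top"; returns a dict with "image" (420x560x3 uint8, red, green, blue), "mtx" (3x3 intrinsics, pixels), "dist" ([k1, k2, p1, p2, k3] as OpenCV has them; the pictures are not rectified), "R" (3x3) and "t" (3): a world point X has camera coordinates R X + t. Camera axes: x right, y down, z forward; pixel columns grow to the right and rows downward; lengths in m; the calibration is good to about 2 mm. A picture is of the moment at which its call begins. There is no depth.
- r.finish_job(): hands the job in, once; it reports no verdict.
The state is a dict: "clock": time; "q": joint angles; "qd": joint speeds; "joint_torque": joint torques, N m; "tool_pos": TCP position; "eef_rot": TCP orientation; "contact_force": force on the tool from outside, world axes, zero at the start; "moment": the same for the moment, N m; "opening": opening from 0.0 (shut) to 1.0 (fully open).
Only numpy, scipy, OpenCV 4.12 (cv2) and the standard library are available. Lean on these libraries where they do the work, as an engineer would, in place of code of your own. Each camera call takes 0.05 s, during which the arm holds its last target. There are 200 camera calls.

TASK

First lift the lid of the battery case all the way back until it rests on its stop. Then take the charged battery pack out of the charging cradle, stand it upright on the bench and let go of it so that you can take it again by its narrow edges, and lower it upright, without dropping it, fully down into the one empty slot of the case, leaving the lid open. Leave the stored packs and the other things on the bench where they are.

Things in the scene. Friction and masses are not known exactly. Their poses are not given: they have to be found in the camera images.
- case: Open-topped grey hard case fixed to the bench, 130 (x) x 138 (y) x 78 mm high without lid, walls 4, floor 8 mm; origin at the centre of its underside, x from its front (latches) to its hinge side. Inside, three slots in a row along x, at x = -47, -19, +9, y = 0, each 26 (x) x 44 (y) mm, bounded by walls 14 mm high; a 60 mm high partition at x = +22 to +25. Two slots hold packs, one is empty.
- lid (a joint): Angle of the case's lid: 0 shut, 1.8 rad fully back on its stop, 13 degrees past upright; starts 0 to 0.2. Lid 130 x 138 x 10 mm, 0.2 kg. The hinge is stiff: the lid stays at any angle where it is left and needs about 3 N at its bar to lift.
- lid_bar (a point): Middle of the round handle bar on the lid, near its front edge: 10 mm thick, 80 mm clear length along the case's y between two posts, centre 40 mm above the lid's top face. In the lid's frame it lies 118 mm in front of the hinge axis and 50 mm above it. It can be pinched from above, fingers closing along the case's x, and turns between the pads as the lid swings.
- lid_hinge (a point): Middle of the lid's hinge axis, which runs along the case's y: at x = +65 mm, 78.5 mm above the case's underside. Opening takes the lid's front edge up and over, away from the case's front (from -x to +x).
- cradle: Off-white charging cradle fixed to the bench, base 70 (x) x 84 (y) x 14 mm, origin at the centre of its underside. The pack stands on the base. Two cheeks (y = +-22 to +-31, 24 wide in x, 74 mm high, level with the pack's top) cover its narrow edges; lips 8 mm high at x = +-13 to +-17. So here it can only be held by its broad faces, fingers closing along the cradle's x, and lifted straight up.
- pack_center (a point): Centre of the charged battery pack, the one in the cradle: black upright block 22 mm (x, between broad faces) x 40 mm (y, between narrow edges) x 60 mm high, about 0.11 kg, its axes those of the cradle at the start. The centre is 30 mm above its underside. A half turn about z makes no difference.
- slot_floor (a point): Centre of the empty slot's floor, marked by a small brass plate, 8 mm above the bench; axes those of the case. A stowed pack stands here, its x along the case's x, its centre 30 mm above. About 40 mm is free beside the slot to either y wall, for fingers on the pack's narrow edges; its broad faces come within 6 mm of the neighbouring packs, front wall or partition.
- stored_a_center (a point): Centre of a stored pack (same shape as the charged one) standing in one of the case's slots; bystander.
- stored_b_center (a point): Centre of the other stored pack, in another slot; bystander.
- camera: Compact camera body lying flat, 60 (x) x 100 (y) x 32 mm high with its lens; origin at the centre of its underside. Bystander.
- driver: Screwdriver lying on the bench, 160 mm long along its x, handle 26 mm thick; origin under its middle. Bystander.
- tin: Small round open aluminium parts bowl, 64 mm wide, 30 mm high; origin at the centre of its underside. Bystander.
Mind the look-alikes: they are no part of the job. Of the things shaped like the case, the grey one is meant.

How it is judged:
On the way, in this order (a step that is already met when the one before it is completed fails the run):
1. the lid is fully back on its stop (value of joint lid above 1.72 rad), for 0.2 s.
2. the charged pack stands upright on the bench, let go (height (world z) of pack_center below 0.034 m and angle between pack_center's own z axis and vertical below 0.15 rad and contact force between pack and the fingers below 0.1 N and linear speed of pack below 0.03 m/s), for 0.2 s.
At the end, for the whole second after the job is handed in: The lid is still back on its stop (over 1.72 of 1.8 rad); the charged pack stands at rest in the case's empty slot: centre within 7 mm horizontally of the slot's centre and 26 to 34 mm above its floor, upright within 0.12 rad and in line with the slot within 0.2 rad (value of joint lid above 1.72 rad and horizontal distance between pack_center and slot_floor below 0.007 m and z of pack_center in the frame of slot_floor between 0.026 and 0.034 m and angle between pack_center's own z axis and vertical below 0.12 rad and angle between the x axis of pack_center and the x axis of slot_floor, either way round below 0.2 rad and linear speed of pack below 0.02 m/s); the robot touches nothing.
It fails at once if a stored pack is lifted or shoved out of its place (over 20 mm) (distance of any of stored_a_center, stored_b_center from where it was at the start of the episode above 0.02 m).
It fails at once if the camera, screwdriver or bowl is moved more than 30 mm (distance of any of camera, driver, tin from where it was at the start of the episode above 0.03 m).
It fails at once if the charged pack is dropped (falls over 0.6 m/s out of the fingers) (contact force between pack and the fingers below 0.05 N and linear speed of pack above 0.6 m/s).
It also fails if it takes over 72 s, if anything falls off the work surface, if the arm or the gripper's body presses on something with over 40 N, if the wrist force passes 120 N, or if a joint passes its speed limit or range.

## Working session

There is one attempt and no reset: what is moved stays moved. The work goes in short steps, Python scripts to look and compute and a shell command to move; the robot and the scene stay as the last step left them, time stands still between calls to the robot, and variables do not carry over. Pictures are saved under pics/ and viewed, about 8 in all and at most 12, crops included, and the job is handed in when it is done.

```bash
mkdir -p pics; ls
python3 - <<'E'
from plant import r
import cv2
for n in("scene","top"):
    s=r.snapshot(n); cv2.imwrite(f"pics/{n}0.png",cv2.cvtColor(s["image"],cv2.COLOR_RGB2BGR)); print(n,s["mtx"],s["dist"],s["R"],s["t"])
print(r.get_state())
E
```

```text
pics
scene [[402.33065396   0.         273.56614337]
 [  0.         402.33065396 205.48323513]
 [  0.           0.           1.        ]] [-0.00795688  0.          0.          0.          0.        ] [[ 0.77837365  0.62776134  0.00708314]
 [ 0.37404186 -0.4546615  -0.80831653]
 [-0.50420943  0.63182167 -0.58870555]] [-0.43899525 -0.06171492  1.24925511]
top [[526.48784328   0.         278.80078041]
 [  0.         526.48784328 195.87570309]
 [  0.           0.           1.        ]] [-0.16580911  0.          0.          0.          0.        ] [[-0.00838018 -0.99987315 -0.01354474]
 [-0.98205596  0.01078139 -0.18828131]
 [ 0.18840345  0.01172386 -0.98202174]] [0.07799675 0.49727315 1.60084198]
{'clock': 0.1, 'q': array([ 1.18177225,  0.68991501, -0.1945238 ,  1.56621154,  0.15732339,
        0.90249486, -0.21511219]), 'qd': array([ 0.00074397, -0.00233909,  0.00028996, -0.00436745,  0.00220756,
       -0.00036136,  0.00053043]), 'joint_torque': array([-3.45975277e-03, -5.28503823e+01, -1.27168324e+00, -1.53841335e+01,
       -5.25834924e-02,  1.98465306e-03,  2.75395979e-05]), 'tool_pos': array([ 0.25619784, -0.56948455,  0.24598861]), 'eef_rot': array([ 8.39764145e-01, -5.42950745e-01, -7.20186200e-04, -3.87199175e-04]), 'contact_force': array([0.00545203, 0.3405697 , 0.34594972]), 'moment': array([0.02101063, 0.03518004, 0.01190208]), 'opening': 0.9977126609279314}
```

View pics/scene0.png

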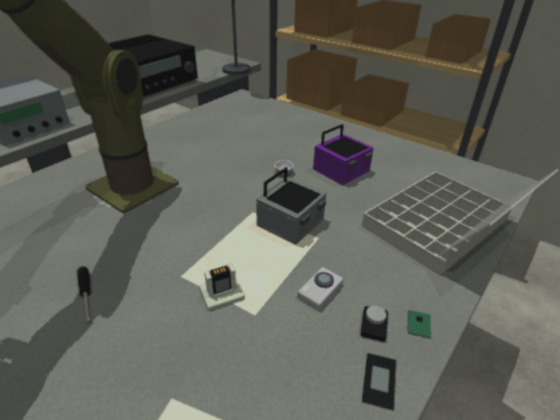

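View pics/top0.png

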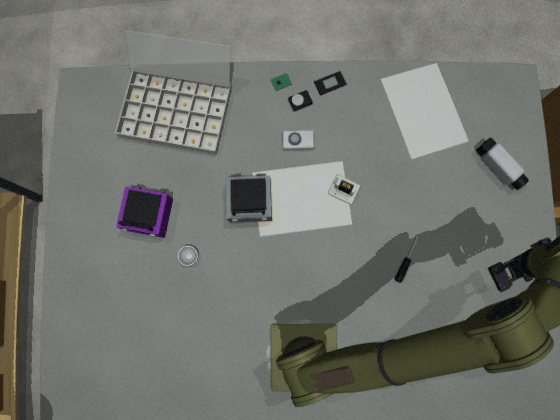

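The grey case is at about (249,198) in top and (291,208) in scene; the cradle is at (344,188) in top and (221,285) in scene. Next, enlarged crops.

Run:
```python
import cv2,numpy as np
t=cv2.imread("pics/top0.png");s=cv2.imread("pics/scene0.png")
def c(im,x,y,w,h,k): 
    o=cv2.resize(im[y:y+h,x:x+w],None,fx=k,fy=k,interpolation=cv2.INTER_CUBIC)
    for i in range(0,w,10): cv2.putText(o,str(x+i),(i*k,8),0,.3,(0,255,255),1);cv2.line(o,(i*k,8),(i*k,12),(0,255,255),1)
    for i in range(0,h,10): cv2.putText(o,str(y+i),(0,i*k+4),0,.3,(0,255,255),1)
    return o
a=np.vstack([c(t,220,165,66,66,6)[:,:396],])
b=c(t,320,165,50,50,6)
d=c(s,245,160,90,90,6)
e=c(s,195,255,56,56,6)
H=np.zeros((600,800,3),np.uint8)
H[:300,:396]=a[:300] if 0 else cv2.resize(a,(396,300)) if 0 else a[:300]
H[300:600,:300]=b
H2=np.zeros((600,800,3),np.uint8);H2[:540,:]=0
H[:400,400:800]=cv2.resize(d,(400,400)); H[400:600,400:600]=cv2.resize(e,(200,200))
cv2.imwrite("pics/m1.png",H)
```

```text
(no output)
```

View pics/m1.png

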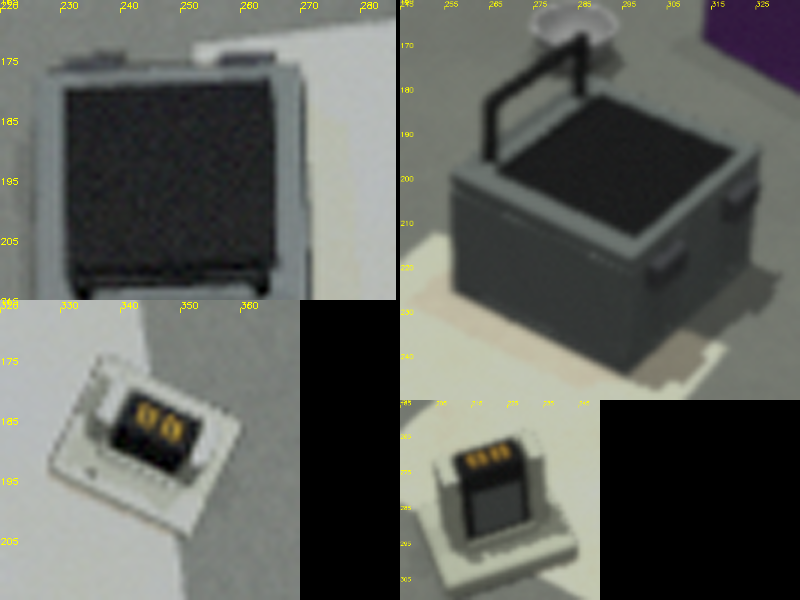

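```bash
cat > h.py <<'E'
import numpy as np,cv2,json
from scipy.optimize import least_squares
from scipy.spatial.transform import Rotation as Ro
def proj(s,X):
    X=np.atleast_2d(X).astype(float)
    return cv2.projectPoints(X,cv2.Rodrigues(np.array(s["R"]))[0],np.array(s["t"]),np.array(s["mtx"]),np.array(s["dist"]))[0][:,0]
def place(p,P):  # p=(x,y,yaw)
    return Ro.from_euler('z',p[2]).apply(np.atleast_2d(P))+[p[0],p[1],0]
def lidpt(a,P): # lid frame about hinge (x fwd neg), case frame
    return Ro.from_euler('y',a).apply(np.atleast_2d(P))+[.065,0,.0785]
E
python3 - <<'E'
from h import *
from plant import r
S={n:r.snapshot(n) for n in("scene","top")}
# case
lid=lambda x,y,z:(x,y,z)
L=.13
obs=[("scene",'l',(-.13,-.069,.01),(257.4,198.7)),("scene",'l',(0,-.069,.01),(298.3,218.1)),("scene",'l',(0,.069,.01),(325.3,193.8)),
("scene",'c',(-.065,-.069,0),(257.4,225.9)),("scene",'c',(.065,-.069,0),(296.1,243.9)),
("scene",'l',(-.118,-.043,.053),(264.6,182.5)),("scene",'l',(-.118,.043,.053),(285.4,168.6)),
("top",'l',(0,.069,.01),(227.5,175.8)),("top",'l',(0,-.069,.01),(270,175.8)),("top",'l',(-.118,.043,.05),(233.5,210.8)),("top",'l',(-.118,-.043,.05),(264.8,210.8))]
def f(p):
    return np.concatenate([proj(S[c],place(p[:3],lidpt(p[3],P) if k=='l' else P))[0]-o for c,k,P,o in obs])
sol=least_squares(f,[.6,.05,0,.1],loss='soft_l1');print("case",sol.x.round(4));print(f(sol.x).reshape(-1,2).round(1).tolist())
# cradle
ob=[("top",(.035,.042,.014),(336.7,174.2)),("top",(.035,-.042,.014),(360,186.2)),("top",(-.035,-.042,.014),(351.7,204.5)),("top",(-.035,.042,.014),(328.3,192.5)),
("scene",(-.035,-.042,.014),(200.6,285.2)),("scene",(.035,-.042,.014),(208.2,310.2)),("scene",(.035,.042,.014),(244.8,296.2))]
g=lambda p:np.concatenate([proj(S[c],place(p,P))[0]-o for c,P,o in ob])
s2=least_squares(g,[.6,-.15,-.4]);print("cradle",s2.x.round(4));print(g(s2.x).reshape(-1,2).round(1).tolist())
np.save("fit.npy",np.r_[sol.x,s2.x])
# overlay
ims=[]
for c,(x,y,w,h) in(("top",(215,160,160,75)),("scene",(190,160,150,150))):
    k=5 if c=="top" else 4
    im=cv2.cvtColor(S[c]["image"],cv2.COLOR_RGB2BGR);o=cv2.resize(im[y:y+h,x:x+w],None,fx=k,fy=k,interpolation=cv2.INTER_CUBIC)
    def poly(P,col):
        q=((proj(S[c],P)-[x,y]+.5)*k).astype(int);cv2.polylines(o,[q],True,col,1)
    p=sol.x
    poly(place(p,lidpt(p[3],[(-.13,-.069,.01),(0,-.069,.01),(0,.069,.01),(-.13,.069,.01)])),(0,255,0))
    poly(place(p,lidpt(p[3],[(-.118,-.04,.05),(-.118,.04,.05)])),(0,0,255))
    poly(place(p,[(sx*.065,sy*.069,0) for sx,sy in((-1,-1),(1,-1),(1,1),(-1,1))]),(0,255,255))
    for z,a,b,col in((.014,.035,.042,(0,255,0)),(.074,.011,.02,(0,0,255)),(.014,.011,.02,(255,0,255))):
        poly(place(s2.x,[(sx*a,sy*b,z) for sx,sy in((-1,-1),(1,-1),(1,1),(-1,1))]),col)
    ims.append(o)
cv2.imwrite("pics/o_top.png",ims[0]);cv2.imwrite("pics/o_scene.png",ims[1])
E
```

```text
case [0.4911 0.1651 0.0295 0.0058]
[[-1.6, 0.4], [-1.0, 0.1], [1.4, -0.9], [-1.0, 0.0], [-0.3, 1.6], [1.1, -0.1], [0.0, 0.1], [-1.8, 0.3], [0.4, -1.5], [0.1, 0.6], [-2.2, -0.6]]
cradle [ 0.5275 -0.1375 -0.4746]
[[0.7, -1.3], [0.9, -1.9], [-0.0, -1.0], [-0.3, -0.6], [-1.7, -0.3], [-0.4, -2.6], [0.3, -0.8]]
```

View pics/o_top.png

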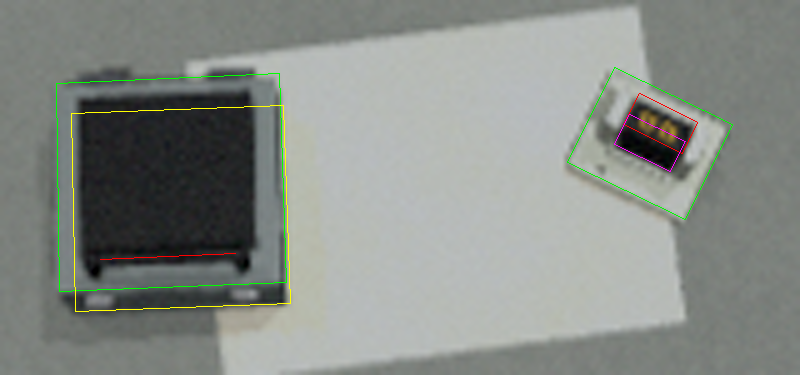

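View pics/o_scene.png

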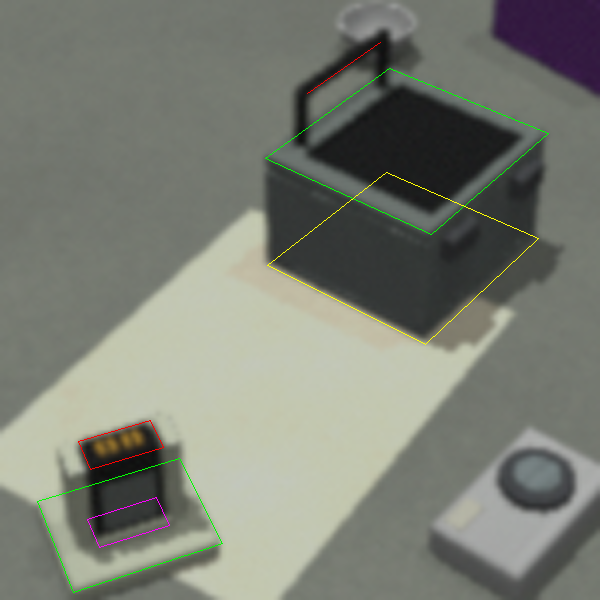

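The overlays fit to about 1 px, roughly 3 mm. The bar is on the robot side and the hinge is far. The case is at (0.491, 0.165) with yaw 0.03 and the lid nearly shut. The cradle is at (0.5275, -0.1375) with yaw -0.475. Now I'll compute the first move.

```bash
cat >> h.py <<'E'
def go(x,y,z,yaw,tilt=0):
    """print turn & shift from the present tool pose to a downward pose; yaw = world angle of tool x"""
    from plant import r
    s=r.get_state();R0=Ro.from_quat(s["eef_rot"])
    best=None
    for h in(0,np.pi):
        c,n=np.cos(yaw+h),np.sin(yaw+h)
        Rt=Ro.from_matrix(np.array([[c,n,0],[n,-c,0],[0,0,-1]]))
        w=(R0.inv()*Rt).as_rotvec()
        if best is None or np.linalg.norm(w)<np.linalg.norm(best): best=w
    print("turn",best.round(3).tolist(),"shift",R0.inv().apply(np.array([x,y,z])-s["tool_pos"]).round(4).tolist(),"F",np.round(s["contact_force"],1),"pos",s["tool_pos"].round(4),"t",round(s["clock"],2),"op",round(s["opening"],3),"q7",round(s["q"][6],2))
E
python3 -c "
from h import *
go(.45,-.2,.24,-.4);go(.437,.1635,.22,.0295)"
```

```text
turn [-0.0, 0.001, -0.748] shift [-0.2576, -0.3283, 0.0065] F [-0.3  0.7  0.6] pos [ 0.2563 -0.5697  0.2462] t 0.2 op 1.001 q7 -0.22
turn [-0.001, 0.001, -1.177] shift [-0.5944, -0.4657, 0.0268] F [-0.3  0.7  0.6] pos [ 0.2563 -0.5697  0.2462] t 0.2 op 1.001 q7 -0.22
```

```bash
python3 -m pendant '[[[0,0,-0.15],[-0.03,-0.04,0.001],0.6],[[0,0,-0.3],[-0.06,-0.08,0.002],0.6],[[0,0,-0.45],[-0.1,-0.12,0.003],0.6],[[0,0,-0.6],[-0.13,-0.16,0.004],0.6],[[0,0,-0.75],[-0.16,-0.2,0.005],0.6],[[0,0,-0.75],[-0.19,-0.25,0.006],0.6],[[0,0,-0.75],[-0.22,-0.29,0.006],0.6],[[0,0,-0.75],[-0.258,-0.328,0.006],0.6],[[0,0,-0.75],[-0.258,-0.328,0.006],0.6]]' 20
python3 -c "
from h import *
go(.437,.1635,.22,.0295)"
```

```text
clock: 1.1
tool_pos: [0.4522, -0.1944, 0.2411]
eef_rot: [0.981, -0.194, 0.001, -0.002]
contact_force: [0.8, 0.4, -0.3]
opening: 0.603
turn [-0.003, -0.002, -0.42] shift [-0.1502, -0.3251, 0.022] F [ 0.8  0.4 -0.3] pos [ 0.4522 -0.1944  0.2411] t 1.1 op 0.603 q7 -0.39
```

```bash
python3 -m pendant '[[[0,0,-0.1],[-0.02,-0.04,0.003],0.6],[[0,0,-0.2],[-0.04,-0.085,0.006],0.6],[[0,0,-0.3],[-0.06,-0.13,0.01],0.6],[[0,0,-0.42],[-0.08,-0.175,0.013],0.6],[[0,0,-0.42],[-0.1,-0.22,0.016],0.6],[[0,0,-0.42],[-0.12,-0.26,0.02],0.6],[[0,0,-0.42],[-0.14,-0.3,0.022],0.6],[[0,0,-0.42],[-0.15,-0.325,0.022],0.6],[[0,0,-0.42],[-0.15,-0.325,0.022],0.6],[[0,0,-0.42],[-0.15,-0.325,0.022],0.6]]'
python3 -c "
from h import *
go(.437,.1635,.1185,.0295)
from plant import r
ims=[]
for c,(x,y,w,h) in(('top',(195,150,130,110)),('scene',(230,110,130,110))):
    im=cv2.cvtColor(r.snapshot(c)['image'],cv2.COLOR_RGB2BGR);ims.append(cv2.resize(im[y:y+h,x:x+w],(400,340),interpolation=cv2.INTER_CUBIC))
cv2.imwrite('pics/a.png',np.hstack(ims))"
```

```text
clock: 2.1
tool_pos: [0.4372, 0.1575, 0.2186]
eef_rot: [1.0, 0.012, -0.0, 0.0]
contact_force: [-1.7, -0.2, -0.1]
opening: 0.6
turn [0.001, 0.0, -0.006] shift [-0.0, -0.0061, 0.1001] F [-1.7 -0.2 -0.1] pos [0.4372 0.1575 0.2186] t 2.1 op 0.6 q7 -0.83
```

View pics/a.png

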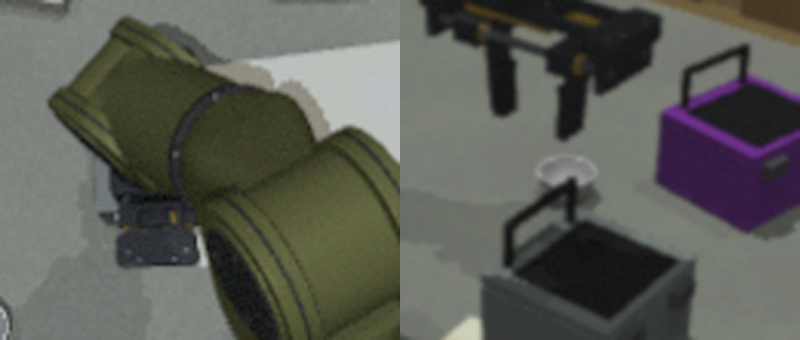

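The open fingers hang above the bar; only the bar must fall within ±20 mm of the jaw centre. I'll descend and pinch it.

```bash
python3 -m pendant '[[[0,0,0],[0,-0.002,0.025],0.6],[[0,0,0],[0,-0.004,0.05],0.6],[[0,0,0],[0,-0.006,0.075],0.6],[[0,0,0],[0,-0.006,0.1],0.6],[[0,0,0],[0,-0.006,0.1],0.6],[[0,0,0],[0,-0.006,0.1],0.05],[[0,0,0],[0,-0.006,0.1],0.05],[[0,0,0],[0,-0.006,0.1],0.05],[[0,0,0],[0,-0.006,0.1],0.05],[[0,0,0],[0,-0.006,0.1],0.05]]' 12
python3 -c "
from h import *
go(.437,.1635,.1185,.0295)"
```

```text
clock: 3.2
tool_pos: [0.4376, 0.1636, 0.1193]
eef_rot: [1.0, 0.011, 0.001, -0.0]
contact_force: [-0.1, 1.1, -0.0]
opening: 0.171
turn [-0.0, -0.001, -0.008] shift [-0.0006, 0.0001, 0.0008] F [-0.1  1.1 -0. ] pos [0.4376 0.1636 0.1193] t 3.2 op 0.171 q7 -0.98
```

```bash
python3 -m pendant '[[[0,0,0],[0,0,0],0.0],[[0,0,0],[0,0,0],0.0],[[0,0,0],[0,0,0],0.0]]' 12
python3 - <<'E'
from h import *
from plant import r
p=r.get_state();print(p["contact_force"],p["opening"])
# arc: bar offsets, world, relative to the start; then tool axes
R0=Ro.from_quat(p["eef_rot"])
b=lambda a:lidpt(a,(-.118,0,.05))[0]
a0=.006
for a in list(np.arange(.15,1.8,.15))+[1.8,1.83]:
    d=Ro.from_euler('z',.0295).apply(b(a)-b(a0)); print(round(a,2),R0.inv().apply(d).round(3).tolist())
E
```

```text
clock: 3.5
tool_pos: [0.4376, 0.1636, 0.1188]
eef_rot: [1.0, 0.011, 0.0, -0.0]
contact_force: [1.4, 0.6, -0.1]
opening: 0.094
[ 1.41747704  0.63390685 -0.10464885] 0.09390101893165236
0.15 [0.009, -0.0, -0.016]
0.3 [0.02, -0.0, -0.032]
0.45 [0.033, -0.0, -0.046]
0.6 [0.049, -0.0, -0.057]
0.75 [0.065, -0.0, -0.066]
0.9 [0.084, -0.001, -0.073]
1.05 [0.102, -0.001, -0.076]
1.2 [0.122, -0.001, -0.077]
1.35 [0.141, -0.001, -0.075]
1.5 [0.159, -0.001, -0.07]
1.65 [0.177, -0.001, -0.063]
1.8 [0.193, -0.001, -0.053]
1.8 [0.193, -0.001, -0.053]
1.83 [0.196, -0.001, -0.05]
```

```bash
python3 -m pendant '[[[0,0,0],[0.004,0,-0.008],0.0],[[0,0,0],[0.009,0,-0.016],0.0],[[0,0,0],[0.014,0,-0.024],0.0],[[0,0,0],[0.020,0,-0.032],0.0],[[0,0,0],[0.026,0,-0.039],0.0],[[0,0,0],[0.033,0,-0.046],0.0],[[0,0,0],[0.041,0,-0.052],0.0],[[0,0,0],[0.049,0,-0.057],0.0],[[0,0,0],[0.057,0,-0.062],0.0],[[0,0,0],[0.065,0,-0.066],0.0]]' 20
python3 -c "
from h import *
go(.4376,.1636,.1188,.0295)"
```

```text
clock: 4.5
tool_pos: [0.5028, 0.1655, 0.1829]
eef_rot: [1.0, 0.011, -0.001, -0.001]
contact_force: [4.3, 4.3, -21.4]
opening: 0.091
turn [-0.001, 0.001, -0.007] shift [-0.0651, 0.0006, 0.0642] F [  4.3   4.3 -21.4] pos [0.5028 0.1655 0.1829] t 4.5 op 0.091 q7 -0.8
```

```bash
python3 -m pendant '[[[0,0,0],[0.005,0,0.001],0.0],[[0,0,0],[0.010,0,-0.0005],0.0],[[0,0,0],[0.020,0,-0.003],0.0],[[0,0,0],[0.029,0,-0.005],0.0],[[0,0,0],[0.038,0,-0.006],0.0],[[0,0,0],[0.038,0,-0.006],0.0]]'
python3 -c "
from h import *
go(.4376,.1636,.1188,.0295)"
```

```text
clock: 5.1
tool_pos: [0.5413, 0.1667, 0.1912]
eef_rot: [1.0, 0.011, 0.001, -0.001]
contact_force: [-0.4, 1.1, 5.0]
opening: 0.085
turn [-0.001, -0.002, -0.007] shift [-0.1039, 0.001, 0.0722] F [-0.4  1.1  5. ] pos [0.5413 0.1667 0.1912] t 5.1 op 0.085 q7 -0.75
```

```bash
python3 -m pendant '[[[0,0,0],[0.010,0,-0.001],0.0],[[0,0,0],[0.019,0,-0.001],0.0],[[0,0,0],[0.029,0,0],0.0],[[0,0,0],[0.038,0,0.001],0.0],[[0,0,0],[0.047,0,0.003],0.0],[[0,0,0],[0.055,0,0.006],0.0],[[0,0,0],[0.064,0,0.009],0.0],[[0,0,0],[0.073,0,0.013],0.0],[[0,0,0],[0.073,0,0.013],0.0]]'
python3 -c "
from h import *
go(.4376,.1636,.1188,.0295)
from plant import r
ims=[]
for c,(x,y,w,h) in(('top',(195,120,130,110)),('scene',(230,110,130,110))):
    im=cv2.cvtColor(r.snapshot(c)['image'],cv2.COLOR_RGB2BGR);ims.append(cv2.resize(im[y:y+h,x:x+w],(400,340),interpolation=cv2.INTER_CUBIC))
cv2.imwrite('pics/b.png',np.hstack(ims))"
```

```text
clock: 6.0
tool_pos: [0.6126, 0.169, 0.1754]
eef_rot: [1.0, 0.012, -0.002, -0.001]
contact_force: [-1.6, 5.4, -5.3]
opening: 0.077
turn [-0.002, 0.004, -0.006] shift [-0.1749, 0.0015, 0.0573] F [-1.6  5.4 -5.3] pos [0.6126 0.169  0.1754] t 6.0 op 0.077 q7 -0.67
```

View pics/b.png

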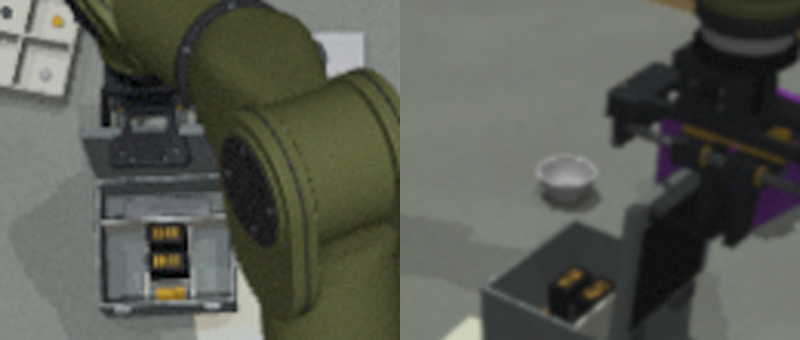

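The lid is up past vertical with the bar still in the jaws. The empty slot is the front one: its brass plate shows, and packs stand in the other two. I'll push on to the stop.

```bash
python3 -m pendant '[[[0,0,0],[0.009,0,0.005],0.0],[[0,0,0],[0.017,0,0.010],0.0],[[0,0,0],[0.021,0,0.014],0.0],[[0,0,0],[0.021,0,0.014],0.0]]'
python3 -c "
from h import *
go(.4376,.1636,.1188,.0295)"
```

```text
clock: 6.5
tool_pos: [0.6299, 0.1693, 0.1631]
eef_rot: [1.0, 0.012, -0.005, 0.0]
contact_force: [-12.6, 2.3, 8.4]
opening: 0.076
turn [0.0, 0.01, -0.006] shift [-0.1919, 0.0011, 0.0462] F [-12.6   2.3   8.4] pos [0.6299 0.1693 0.1631] t 6.5 op 0.076 q7 -0.66
```

```bash
python3 -m pendant '[[[0,0,0],[0.001,0,0],0.0],[[0,0,0],[-0.001,0,0],0.27],[[0,0,0],[-0.001,0,0],0.27],[[0,0,0],[-0.001,0,0],0.27],[[0,0,0],[-0.001,0,0],0.27],[[0,0,0],[-0.001,0,-0.02],0.27],[[0,0,0],[-0.001,0,-0.05],0.27],[[0,0,0],[-0.001,0,-0.09],0.27],[[0,0,0],[-0.001,0,-0.12],0.27],[[0,0,0],[-0.001,0,-0.12],0.27]]'
python3 -c "
from h import *
go(.5275,-.1375,.25,-.4746)"
```

```text
clock: 7.5
tool_pos: [0.6362, 0.1689, 0.2888]
eef_rot: [1.0, 0.01, 0.005, -0.002]
contact_force: [0.7, 0.1, 0.6]
opening: 0.266
turn [-0.005, -0.009, 0.495] shift [-0.1154, 0.3042, 0.0367] F [0.7 0.1 0.6] pos [0.6362 0.1689 0.2888] t 7.5 op 0.266 q7 -0.59
```

```bash
python3 -m pendant '[[[0,0,0.1],[-0.02,0.04,0.005],0.6],[[0,0,0.2],[-0.035,0.085,0.01],0.6],[[0,0,0.3],[-0.05,0.13,0.015],0.6],[[0,0,0.4],[-0.065,0.175,0.02],0.6],[[0,0,0.495],[-0.08,0.22,0.025],0.6],[[0,-0.005,0.495],[-0.1,0.265,0.03],0.6],[[0,-0.009,0.495],[-0.115,0.304,0.037],0.6],[[0,-0.009,0.495],[-0.115,0.304,0.037],0.6],[[0,-0.009,0.495],[-0.115,0.304,0.037],0.6],[[0,-0.009,0.495],[-0.115,0.304,0.037],0.6]]'
python3 - <<'E'
from h import *
from plant import r
F=np.load("fit.npy");cr=F[4:]
go(cr[0],cr[1],.15,cr[2])
ims=[]
for c,(x,y,w,h),k in(('top',(200,110,180,120),4),('scene',(150,120,200,200),3)):
    s=r.snapshot(c);im=cv2.cvtColor(s['image'],cv2.COLOR_RGB2BGR);o=cv2.resize(im[y:y+h,x:x+w],None,fx=k,fy=k,interpolation=cv2.INTER_CUBIC)
    def poly(P,col):
        q=((proj(s,P)-[x,y]+.5)*k).astype(int);cv2.polylines(o,[q],True,col,1)
    B=lambda a,b,z,x0=0:[(x0+sx*a,sy*b,z) for sx,sy in((-1,-1),(1,-1),(1,1),(-1,1))]
    poly(place(F[:3],B(.065,.069,.078)),(0,255,0));poly(place(F[:3],B(.013,.022,.008,-.047)),(0,0,255));poly(place(F[:3],B(.011,.02,.068,-.019)),(255,0,255))
    poly(place(F[:3],lidpt(1.8,[(-.13,-.069,.01),(0,-.069,.01),(0,.069,.01),(-.13,.069,.01)])),(255,255,0))
    ims.append(o)
H=np.zeros((600,800,3),np.uint8)
cv2.imwrite('pics/c_top.png',ims[0]);cv2.imwrite('pics/c_scene.png',ims[1])
a=cv2.resize(ims[1],(400,400));H[:400,400:]=a;H[:480,:400]=ims[0][:480,:400];cv2.imwrite('pics/c.png',H[:480])
E
```

```text
clock: 8.5
tool_pos: [0.5256, -0.1371, 0.2466]
eef_rot: [0.972, -0.233, -0.004, -0.001]
contact_force: [0.6, 0.6, 0.0]
opening: 0.6
turn [0.001, 0.009, 0.004] shift [0.0027, -0.0005, 0.0966] F [0.6 0.6 0. ] pos [ 0.5256 -0.1371  0.2466] t 8.5 op 0.6 q7 -0.57
```

View pics/c.png

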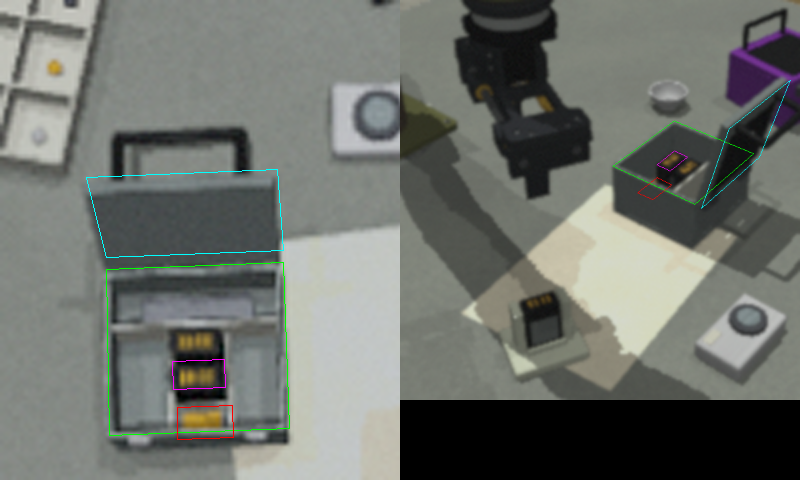

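The cyan lid model at 1.8 rad coincides with the lid, so the lid is back on its stop. The case model fits to about 0.5 px. I'll go down over the pack.

```bash
python3 -m pendant '[[[0,0.009,0],[0.0025,0,0.04],0.6],[[0,0.009,0],[0.0025,0,0.08],0.6],[[0,0.009,0],[0.0025,0,0.12],0.6],[[0,0.009,0],[0.0025,0,0.155],0.6],[[0,0.009,0],[0.0025,0,0.185],0.6],[[0,0.009,0],[0.0025,0,0.2075],0.6],[[0,0.009,0],[0.0025,0,0.2075],0.6]]'
python3 -c "
from h import *
go(.5275,-.1375,.039,-.4746)"
```

```text
clock: 9.3
tool_pos: [0.5242, -0.1372, 0.0367]
eef_rot: [0.973, -0.233, -0.002, 0.001]
contact_force: [-0.1, 0.2, 1.1]
opening: 0.601
turn [0.003, 0.004, 0.005] shift [0.003, -0.0012, -0.0023] F [-0.1  0.2  1.1] pos [ 0.5242 -0.1372  0.0367] t 9.3 op 0.601 q7 -0.73
```

```bash
python3 -m pendant '[[[0.003,0.004,0],[0.003,-0.001,-0.002],0.4],[[0.003,0.004,0],[0.003,-0.001,-0.002],0.2],[[0.003,0.004,0],[0.003,-0.001,-0.002],0.1],[[0.003,0.004,0],[0.003,-0.001,-0.002],0.1],[[0.003,0.004,0],[0.003,-0.001,-0.002],0.1],[[0.003,0.004,0],[0.003,-0.001,-0.002],0.1],[[0.003,0.004,0],[0.003,-0.001,-0.002],0.1],[[0.003,0.004,0],[0.003,-0.001,-0.002],0.1]]' 6
python3 -c "
from h import *
go(.5275,-.1375,.039,-.4746)"
```

```text
clock: 10.1
tool_pos: [0.5273, -0.1391, 0.042]
eef_rot: [0.972, -0.234, 0.001, 0.0]
contact_force: [-4.5, 2.5, 7.5]
opening: 0.249
turn [-0.0, -0.003, 0.002] shift [-0.0006, -0.0015, 0.003] F [-4.5  2.5  7.5] pos [ 0.5273 -0.1391  0.042 ] t 10.1 op 0.249 q7 -0.72
```

```bash
python3 -m pendant '[[[0,0,0],[-0.002,0,0],0.1],[[0,0,0],[-0.002,0,0],0.1],[[0,0,0],[-0.002,0,0],0.1]]' 25
python3 -c "
from h import *
go(.5275,-.1375,.039,-.4746)"
```

```text
clock: 10.4
tool_pos: [0.5273, -0.1391, 0.042]
eef_rot: [0.972, -0.234, 0.003, 0.0]
contact_force: [-0.8, 0.2, 7.1]
opening: 0.249
turn [-0.001, -0.006, 0.001] shift [-0.0005, -0.0015, 0.003] F [-0.8  0.2  7.1] pos [ 0.5273 -0.1391  0.042 ] t 10.4 op 0.249 q7 -0.73
```

```bash
python3 -m pendant '[[[0,0,0],[-0.002,0,-0.01],0.1],[[0,0,0],[-0.002,0,-0.025],0.1],[[0,0,0],[-0.002,0,-0.045],0.1],[[0,0,0],[-0.002,0,-0.07],0.1],[[0,0,0],[-0.002,0,-0.095],0.1],[[0,0,0],[-0.002,0,-0.12],0.1],[[0,0,0],[-0.002,0,-0.12],0.1]]' 30
python3 -c "
from h import *
go(.46,-.005,.06,.0295)"
```

```text
clock: 11.1
tool_pos: [0.5263, -0.1381, 0.1644]
eef_rot: [0.972, -0.235, 0.005, -0.0]
contact_force: [0.9, 0.2, -1.5]
opening: 0.245
turn [-0.0, -0.011, -0.503] shift [-0.1208, -0.088, 0.1034] F [ 0.9  0.2 -1.5] pos [ 0.5263 -0.1381  0.1644] t 11.1 op 0.245 q7 -0.65
```

```bash
python3 -m pendant '[[[0,0,-0.1],[-0.024,-0.018,0],0.1],[[0,0,-0.2],[-0.048,-0.036,0],0.1],[[0,0,-0.3],[-0.072,-0.054,0.01],0.1],[[0,-0.003,-0.4],[-0.096,-0.072,0.03],0.1],[[0,-0.005,-0.503],[-0.121,-0.088,0.06],0.1],[[0,-0.005,-0.503],[-0.121,-0.088,0.085],0.1],[[0,-0.005,-0.503],[-0.121,-0.088,0.103],0.1],[[0,-0.005,-0.503],[-0.121,-0.088,0.103],0.1],[[0,-0.005,-0.503],[-0.121,-0.088,0.103],0.1]]'
python3 -c "
from h import *
go(.46,-.005,.029,.0295)"
```

```text
clock: 12.0
tool_pos: [0.4569, -0.0045, 0.0576]
eef_rot: [1.0, 0.015, -0.001, 0.0]
contact_force: [0.3, -0.5, -0.7]
opening: 0.248
turn [0.001, 0.002, 0.001] shift [0.0032, 0.0006, 0.0286] F [ 0.3 -0.5 -0.7] pos [ 0.4569 -0.0045  0.0576] t 12.0 op 0.248 q7 -0.73
```

Lower until contact shows.

```bash
python3 -m pendant '[[[0,0.002,0],[0,0,0.01],0.1],[[0,0.002,0],[0,0,0.02],0.1],[[0,0.002,0],[0,0,0.025],0.1],[[0,0.002,0],[0,0,0.029],0.1],[[0,0.002,0],[0,0,0.029],0.1],[[0,0.002,0],[0,0,0.029],0.1]]'
python3 -c "
from h import *
go(.46,-.005,.029,.0295)"
```

```text
clock: 12.6
tool_pos: [0.4578, -0.0047, 0.0296]
eef_rot: [1.0, 0.015, 0.002, -0.0]
contact_force: [-0.6, 0.7, -1.0]
opening: 0.245
turn [-0.0, -0.003, 0.0] shift [0.0022, 0.0003, 0.0006] F [-0.6  0.7 -1. ] pos [ 0.4578 -0.0047  0.0296] t 12.6 op 0.245 q7 -0.98
```

```bash
python3 -m pendant '[[[0,0,0],[0,0,0.001],0.1],[[0,0,0],[0,0,0.002],0.1],[[0,0,0],[0,0,0.002],0.1],[[0,0,0],[0,0,0.002],0.1]]'
python3 -c "
from h import *
go(.46,-.005,.029,.0295)"
```

```text
clock: 13.0
tool_pos: [0.458, -0.0047, 0.028]
eef_rot: [1.0, 0.015, 0.002, -0.0]
contact_force: [-0.1, -1.3, 6.6]
opening: 0.248
turn [0.0, -0.004, -0.0] shift [0.002, 0.0004, -0.001] F [-0.1 -1.3  6.6] pos [ 0.458  -0.0047  0.028 ] t 13.0 op 0.248 q7 -1.09
```

```bash
python3 -m pendant '[[[0,0,0],[0,0,0],0.3],[[0,0,0],[0,0,0],0.45],[[0,0,0],[0,0,0],0.6],[[0,0,0],[0,0,0],0.6],[[0,0,0],[0,0,0],0.6],[[0,0,0],[0,0,-0.03],0.6],[[0,0,0],[0,0,-0.07],0.6],[[0,0,0],[0,0,-0.11],0.8],[[0,0,0],[0,0,-0.11],0.8]]'
python3 -c "
from h import *
go(.458,-.0047,.136,.0295+np.pi/2)"
```

```text
clock: 13.9
tool_pos: [0.4591, -0.0041, 0.1404]
eef_rot: [1.0, 0.014, 0.004, -0.001]
contact_force: [1.0, 0.4, -0.7]
opening: 0.758
turn [-0.008, -0.005, 1.57] shift [-0.0011, 0.0006, 0.0044] F [ 1.   0.4 -0.7] pos [ 0.4591 -0.0041  0.1404] t 13.9 op 0.758 q7 -0.88
```

```bash
python3 -m pendant '[[[0,0,0.15],[0,0,0],0.9],[[0,0,0.3],[0,0,0],0.9],[[0,0,0.45],[0,0,0],0.9],[[0,0,0.6],[0,0,0],0.9],[[0,0,0.75],[0,0,0],0.9],[[0,0,0.9],[0,0,0],0.9],[[0,0,1.05],[0,0,0],0.9],[[0,0,1.2],[0,0,0],0.9],[[0,0,1.35],[0,0,0],0.9],[[-0.005,-0.003,1.5],[0,0,0],0.9]]'
python3 - <<'E'
from h import *
from plant import r
go(.458,-.0047,.136,.0295+np.pi/2)
F=np.load("fit.npy")
s=r.snapshot('top');im=cv2.cvtColor(s['image'],cv2.COLOR_RGB2BGR);cv2.imwrite('pics/d_top.png',im)
s2=r.snapshot('scene');im2=cv2.cvtColor(s2['image'],cv2.COLOR_RGB2BGR);cv2.imwrite('pics/d_scene.png',im2)
x,y,w,h=215,165,60,70;k=9
o=cv2.resize(im[y:y+h,x:x+w],None,fx=k,fy=k,interpolation=cv2.INTER_CUBIC);H=np.zeros((600,800,3),np.uint8)
for i in range(0,w,5): cv2.line(o,(int((i+.5)*k),0),(int((i+.5)*k),6 if i%10 else 12),(0,255,255),1)
for i in range(0,h,5): cv2.line(o,(0,int((i+.5)*k)),(6 if i%10 else 12,int((i+.5)*k)),(0,255,255),1)
H[:600,:540]=o[:600]
x,y,w,h=255,180,65,65;H[340:600,540:800]=cv2.resize(im2[y:y+h,x:x+w],(260,260),interpolation=cv2.INTER_CUBIC)
x,y,w,h=225,190,100,130;H[:338,540:800]=cv2.resize(im2[y:y+h,x:x+w],(260,338),interpolation=cv2.INTER_CUBIC)
cv2.imwrite('pics/d.png',H)
E
```

```text
clock: 14.9
tool_pos: [0.4565, -0.0047, 0.1361]
eef_rot: [0.74, -0.673, -0.001, 0.003]
contact_force: [-0.3, 0.8, -0.4]
opening: 0.899
turn [0.005, -0.003, 0.065] shift [0.0001, -0.0015, 0.0001] F [-0.3  0.8 -0.4] pos [ 0.4565 -0.0047  0.1361] t 14.9 op 0.899 q7 -1.85
```

View pics/d.png

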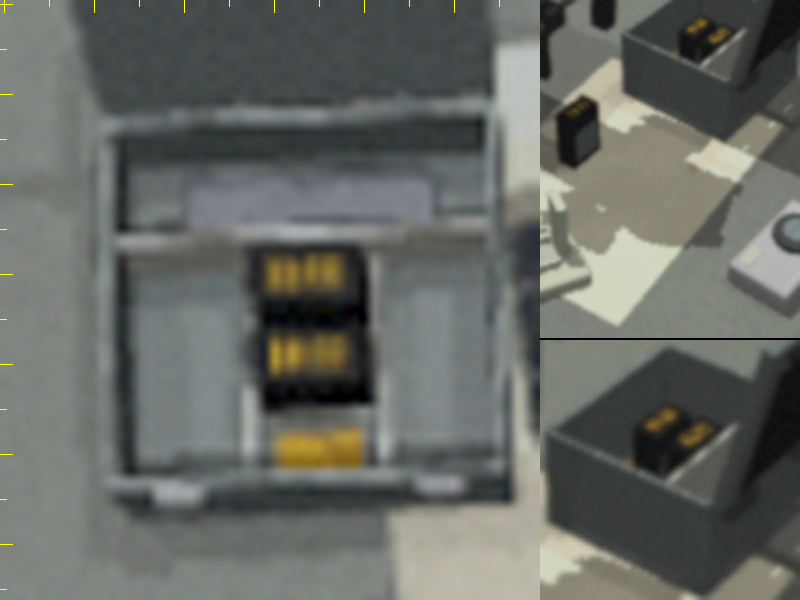

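The pack stands upright on the bench at about (577,130) in the inset. The empty slot's brass plate is at crop (320,448), and the rim corners are visible. I'll refit the case pose from these.

Run:
```python
from h import *
from plant import r
S={n:r.snapshot(n) for n in("top","scene")}
T=lambda X,Y:((X+.5)/9+214.5,(Y+.5)/9+164.5)
s=lambda X,Y:((X-539.5)/4+254.5,(Y-339.5)/4+179.5)
n=None
obs=[("top",(.065,.069,.078),T(100,125),1,1),("top",(.065,-.069,.078),T(495,103),1,1),("top",(-.065,.069,.078),T(107,494),1,1),("top",(-.065,-.069,.078),T(512,484),1,1),
("top",(-.047,0,.0085),T(320,448),1,0),("top",(-.047,0,.022),T(317,448),1,0),("top",(.009,0,.068),T(304,272),1,1),("top",(-.019,0,.068),T(308,354),1,1),
("scene",(-.065,-.069,.078),s(550,435),1,1),("scene",(.065,-.069,.078),s(712,510),1,1),("scene",(-.065,.069,.078),s(668,350),1,1),
("scene",(.065,-.069,0),s(703,592),1,1),("scene",(-.065,-.069,0),s(550,517),1,1)]
def f(p,ob=obs): return np.concatenate([(proj(S[c],place(p,P))[0]-o)*(a,b) for c,P,o,a,b in ob])
for nm,ob in(("all",obs),("top",obs[:8]),("scene",obs[8:])):
    q=least_squares(f,[.491,.165,.03],kwargs=dict(ob=ob),loss='soft_l1');print(nm,q.x.round(4),place(q.x,(-.047,0,0)).round(4));print(f(q.x,ob).reshape(-1,2).round(1).tolist())
# check the method's bias: standing pack should be at (.458,-.0047)
print(proj(S["top"],[(.458,-.0047,.06)]),proj(S["scene"],place((.458,-.0047,.0295),[(.011,-.02,.06),(.011,.02,.06),(.011,-.02,0),(.011,.02,0),(-.011,-.02,.06)])).round(1).tolist())
```

```text
all [0.4889 0.1673 0.035 ] [[0.4419 0.1657 0.    ]]
[[-0.4, -0.7], [0.1, -0.3], [-0.2, -0.3], [-0.1, -1.2], [-0.0, 0.0], [0.0, 0.0], [-0.1, 0.2], [-0.3, 0.0], [-1.3, -1.3], [-0.5, -1.3], [-0.1, -2.6], [0.5, 2.1], [-0.8, 1.5]]
top [0.4877 0.1669 0.0316] [[0.4407 0.1654 0.    ]]
[[-0.2, -0.4], [0.3, 0.1], [-0.1, 0.0], [-0.0, -0.7], [0.1, 0.0], [0.1, 0.0], [0.0, 0.6], [-0.2, 0.4]]
scene [0.4914 0.1664 0.0293] [[0.4444 0.165  0.    ]]
[[-0.8, -0.9], [-0.1, -0.7], [0.5, -2.2], [0.8, 2.7], [-0.3, 1.9]]
[[304.02622325 207.557982  ]] [[236.6, 237.5], [247.4, 229.1], [237.8, 255.9], [248.2, 247.3], [229.8, 233.9]]
```

```bash
python3 -m pendant '[[[0.005,-0.003,0.065],[0,-0.0015,0.03],0.9],[[0.005,-0.003,0.065],[0,-0.0015,0.06],0.9],[[0.005,-0.003,0.065],[0,-0.0015,0.085],0.9],[[0.005,-0.003,0.065],[0,-0.0015,0.098],0.9],[[0.005,-0.003,0.065],[0,-0.0015,0.098],0.7],[[0.005,-0.003,0.065],[0,-0.0015,0.098],0.55],[[0.005,-0.003,0.065],[0,-0.0015,0.098],0.3],[[0.005,-0.003,0.065],[0,-0.0015,0.098],0.3],[[0.005,-0.003,0.065],[0,-0.0015,0.098],0.3],[[0.005,-0.003,0.065],[0,-0.0015,0.098],0.3]]' 6
python3 -c "
from h import *
go(.458,-.0047,.038,.0295+np.pi/2)"
```

```text
clock: 16.1
tool_pos: [0.4586, -0.0044, 0.0393]
eef_rot: [0.72, -0.694, 0.0, -0.001]
contact_force: [0.6, 0.4, 5.5]
opening: 0.453
turn [-0.002, 0.002, 0.007] shift [0.0003, 0.0006, 0.0013] F [0.6 0.4 5.5] pos [ 0.4586 -0.0044  0.0393] t 16.1 op 0.453 q7 -1.92
```

```bash
python3 -m pendant '[[[0,0,0],[0,0,0],0.3],[[0,0,0],[0,0,0],0.3],[[0,0,0],[0,0,-0.01],0.3],[[0,0,0],[0,0,-0.03],0.3],[[0,0,0],[0,0,-0.06],0.3],[[0,0,0],[0,0,-0.09],0.3],[[0,0,0],[0,0,-0.115],0.3],[[0,0,0],[0,0,-0.115],0.3]]' 30
python3 -c "
from h import *
go(.4422,.1655,.15,.032+np.pi/2)"
```

```text
clock: 16.9
tool_pos: [0.4595, -0.0048, 0.1567]
eef_rot: [0.719, -0.694, 0.002, -0.003]
contact_force: [1.3, 0.1, -1.8]
opening: 0.454
turn [-0.007, 0.002, 0.003] shift [-0.1708, 0.0113, 0.0069] F [ 1.3  0.1 -1.8] pos [ 0.4595 -0.0048  0.1567] t 16.9 op 0.454 q7 -1.89
```

```bash
python3 -m pendant '[[[0,0,0],[-0.025,0.002,0],0.3],[[0,0,0],[-0.055,0.004,0],0.3],[[0,0,0],[-0.085,0.006,0],0.3],[[-0.003,0,0.003],[-0.115,0.008,0],0.3],[[-0.006,0,0.003],[-0.145,0.01,0],0.3],[[-0.006,0,0.003],[-0.171,0.0113,0.006],0.3],[[-0.006,0,0.003],[-0.171,0.0113,0.006],0.3],[[-0.006,0,0.003],[-0.171,0.0113,0.006],0.3]]'
python3 - <<'E'
from h import *
from plant import r
go(.4422,.1655,.15,.032+np.pi/2)
s=r.snapshot('top');im=cv2.cvtColor(s['image'],cv2.COLOR_RGB2BGR);cv2.imwrite('pics/e_top.png',im)
s2=r.snapshot('scene');im2=cv2.cvtColor(s2['image'],cv2.COLOR_RGB2BGR);cv2.imwrite('pics/e_scene.png',im2)
p=r.get_state()["tool_pos"]
P=[(sx*.011,sy*.02,p[2]-.0393+z) for z in(0,.06) for sx,sy in((-1,-1),(1,-1),(1,1),(-1,1))]
H=np.zeros((600,800,3),np.uint8)
for im_,S_,(x,y,w,h),k,x0 in((im,s,(215,175,57,75),7,0),(im2,s2,(245,145,66,100),6,400)):
    o=cv2.resize(im_[y:y+h,x:x+w],None,fx=k,fy=k,interpolation=cv2.INTER_CUBIC)
    for a,b in((0,4),(4,8)):
        q=((proj(S_,place((p[0],p[1],.032),P[a:b]))-[x,y]+.5)*k).astype(int);cv2.polylines(o,[q],True,(0,255,0),1)
    o=o[:600,:400];H[:o.shape[0],x0:x0+o.shape[1]]=o
cv2.imwrite('pics/e.png',H)
E
```

```text
clock: 17.7
tool_pos: [0.4398, 0.1657, 0.1473]
eef_rot: [0.719, -0.695, -0.002, 0.002]
contact_force: [-0.0, -1.2, -0.9]
opening: 0.45
turn [0.007, 0.0, 0.002] shift [0.0003, -0.0024, -0.0027] F [-0.  -1.2 -0.9] pos [0.4398 0.1657 0.1473] t 17.7 op 0.45 q7 -2.16
```

View pics/e.png

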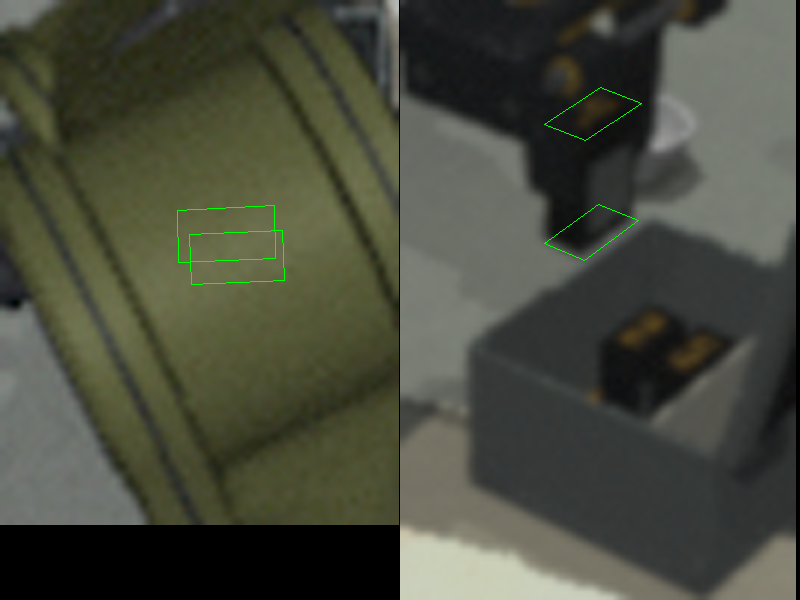

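Scene view: the held pack hangs upright above the front slot. The model sits about 1 px low, which is the camera's own bias. The bar position at the stop also gives a slot x of about 0.442. I'll correct the pose and come down inside the case to just above the slot walls.

```bash
python3 -m pendant '[[[0.007,0,0.002],[0,-0.0025,0],0.3],[[0.007,0,0.002],[0,-0.0025,0.015],0.3],[[0.007,0,0.002],[0,-0.0025,0.03],0.3],[[0.007,0,0.002],[0,-0.0025,0.045],0.3],[[0.007,0,0.002],[0,-0.0025,0.06],0.3],[[0.007,0,0.002],[0,-0.0025,0.072],0.3],[[0.007,0,0.002],[0,-0.0025,0.079],0.3],[[0.007,0,0.002],[0,-0.0025,0.079],0.3],[[0.007,0,0.002],[0,-0.0025,0.079],0.3]]'
python3 -c "
from h import *
go(.4424,.1653,.0475,.032+np.pi/2)"
```

```text
clock: 18.7
tool_pos: [0.443, 0.166, 0.0692]
eef_rot: [0.718, -0.696, 0.0, -0.001]
contact_force: [-0.6, -0.4, 0.3]
opening: 0.452
turn [-0.003, 0.002, -0.001] shift [0.0007, 0.0006, 0.0217] F [-0.6 -0.4  0.3] pos [0.443  0.166  0.0692] t 18.7 op 0.452 q7 -2.19
```

Pack bottom is at 0.030. I'll lower slowly, 12 mm.

```bash
python3 -m pendant '[[[0,0,0],[0.0005,0.0005,0.003],0.3],[[0,0,0],[0.0005,0.0005,0.006],0.3],[[0,0,0],[0.0005,0.0005,0.009],0.3],[[0,0,0],[0.0005,0.0005,0.012],0.3],[[0,0,0],[0.0005,0.0005,0.012],0.3],[[0,0,0],[0.0005,0.0005,0.012],0.3]]'
python3 -c "
from h import *
go(.4424,.1653,.0475,.032+np.pi/2)"
```

```text
clock: 19.3
tool_pos: [0.4422, 0.1655, 0.0569]
eef_rot: [0.718, -0.696, 0.0, -0.001]
contact_force: [-0.2, -0.2, -1.7]
opening: 0.451
turn [-0.002, 0.001, -0.001] shift [0.0003, -0.0001, 0.0094] F [-0.2 -0.2 -1.7] pos [0.4422 0.1655 0.0569] t 19.3 op 0.451 q7 -2.19
```

No contact at pack-bottom 0.018, which is below the wall tops, so the pack is in the slot. I'll go on to the floor.

```bash
python3 -m pendant '[[[0,0,0],[0,0,0.003],0.3],[[0,0,0],[0,0,0.006],0.3],[[0,0,0],[0,0,0.008],0.3],[[0,0,0],[0,0,0.0095],0.3],[[0,0,0],[0,0,0.0105],0.3],[[0,0,0],[0,0,0.0105],0.3]]'
python3 -c "
from h import *
go(.4424,.1653,.0475,.032+np.pi/2)"
```

```text
clock: 19.9
tool_pos: [0.4423, 0.1655, 0.0473]
eef_rot: [0.718, -0.696, 0.0, -0.002]
contact_force: [-1.7, 0.3, 10.6]
opening: 0.45
turn [-0.003, 0.002, -0.001] shift [0.0002, -0.0001, -0.0002] F [-1.7  0.3 10.6] pos [0.4423 0.1655 0.0473] t 19.9 op 0.45 q7 -2.19
```

Floor contact: 10.6 N at exactly the predicted height. I'll release gently, then retreat straight up.

```bash
python3 -m pendant '[[[0,0,0],[0,0,0],0.5],[[0,0,0],[0,0,0],0.58],[[0,0,0],[0,0,0],0.64],[[0,0,0],[0,0,0],0.64],[[0,0,0],[0,0,0],0.64],[[0,0,0],[0,0,-0.03],0.64],[[0,0,0],[0,0,-0.07],0.64],[[0,0,0],[0,0,-0.11],0.64],[[0,0,0],[0,0,-0.15],0.64],[[0,0,0],[0,0,-0.19],0.64]]'
python3 -m pendant '[[[0,0,0],[0.04,0,0],0.64],[[0,0,0],[0.085,0,0],0.64],[[0,0,0],[0.13,0,0],0.64],[[0,0,0],[0.175,0,0],0.64],[[0,0,0],[0.22,0,0],0.64],[[0,0,0],[0.26,0,0],0.64],[[0,0,0],[0.26,0,0],0.64],[[0,0,0],[0.26,0,0],0.64]]'
python3 - <<'E'
from h import *
from plant import r
go(.4424,.1653,.0475,.032+np.pi/2)
H=np.zeros((560,800,3),np.uint8);F=np.array([.489,.1665,.032])
for n,(x,y,w,h),k,x0 in(('top',(205,150,80,80),5,0),('scene',(240,150,100,100),4,400)):
    s=r.snapshot(n);im=cv2.cvtColor(s['image'],cv2.COLOR_RGB2BGR);o=cv2.resize(im[y:y+h,x:x+w],None,fx=k,fy=k,interpolation=cv2.INTER_CUBIC)
    H[:400,x0:x0+400]=o
    q=((proj(s,place(F,lidpt(1.8,[(-.13,-.069,.01),(0,-.069,.01),(0,.069,.01),(-.13,.069,.01)])))-[x,y]+.5)*k).astype(int);cv2.polylines(H,[q+[x0,0]],True,(255,255,0),1)
cv2.imwrite('pics/f.png',H[:400])
E
```

```text
clock: 20.9
tool_pos: [0.4414, 0.165, 0.2381]
eef_rot: [0.718, -0.696, 0.0, -0.001]
contact_force: [0.2, -0.0, -0.6]
opening: 0.638
clock: 21.7
tool_pos: [0.4496, -0.0953, 0.2359]
eef_rot: [0.717, -0.697, 0.0, -0.001]
contact_force: [0.5, 0.6, 0.2]
opening: 0.637
turn [-0.002, 0.002, -0.004] shift [-0.2604, 0.0002, 0.1889] F [0.5 0.6 0.2] pos [ 0.4496 -0.0953  0.2359] t 21.7 op 0.637 q7 -1.61
```

View pics/f.png

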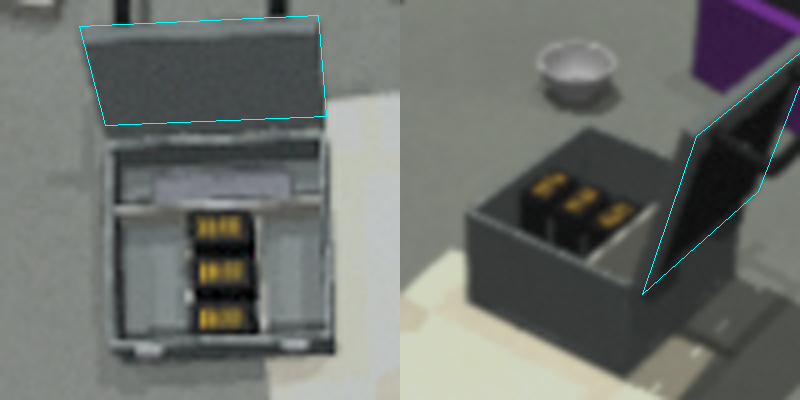

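The three packs stand in line and level, with the new one in the front slot at top crop (222,318). The lid is still back, matching the 1.8 rad model, and the arm is clear. Handing in.

```bash
python3 -c "
from plant import r
print(r.finish_job())"
```

```text
the job is handed in; nothing more can be done
None
```

I handed the job in at about 22 s of the 72 s allowed. The hand-in gives no verdict.

**What I did**
- **Lid:** I pinched the lid bar and swung it back until about 15 N of resistance showed it was on its stop. The force on the tool briefly reached about 21 N partway round, so I corrected the arc.
- **Pack to the bench:** I lifted the pack from the cradle by its broad faces, stood it upright on the bench and let go.
- **Pack into the case:** I took it again by its narrow edges and lowered it into the empty front slot.

**Last checks**
- **Pack in its slot:** it met no resistance on the way in, and floor contact came at the expected height (tool at 0.0473 m against 0.0475 m predicted). In the last pictures all three packs stand in line and level.
- **Lid:** it matches the model at 1.8 rad.
- **Arm:** it is clear and touching nothing, with only about 0.5 N of noise on the force reading.

**What disagreed or went unmeasured**
- **Camera disagreement:** the top and scene cameras differed by about 4 mm on where the slot is. I used a position in between, which the lid bar's position at the stop supported.
- **Final position:** I did not measure the pack's position in the slot separately after letting go.
- **Bystanders:** I did not measure these either. The bowl and stored packs look undisturbed in the last picture, the arm never went near the screwdriver, and it did not touch the camera.

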